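Find the unlatched flap on the bench service box and push it open

TASK

The bench service box has four identical splash flaps over its power outlets; three are latched from below and one is not, and nothing on top shows which. Press the ribbed pads with the fingertips, without forcing a latched flap, to find the one that rocks, then push that flap right up and over to its stop so that its outlets are free to use, and let go. Leave the specimens, the beaker and the tape roll where they are.

Things in the scene. Friction and masses are not known exactly. Their poses are not given: they have to be found in the camera images.
- service_box: white and grey bench service box fixed to the worktop: 131 mm deep (its x axis, away from the robot), 392 mm long (its y axis, to the left), level top face 64 mm above the worktop, base flange 155 x 412 x 4 mm. Four identical steel flaps lie flush in its top, 92 mm apart along y, 1 at the left (+y) to 4 at the right, each over a pair of power outlets. Origin: centre of the underside.
- flap_1 (a point): leftmost flap: point fixed to the box on the top face, above the middle of the flap's pivot pin; axes as the box's. Each flap is a plate 105 (x) by 77 (y) by 4 mm with a pivot pin along y, 4 mm below this point. A long plain part reaches 65 mm from the pin towards the robot (-x); a short part with a black grey-ribbed press pad reaches 40 mm from the pin away from the robot (+x).
- flap_2 (a point): second flap from the left: the same point and axes. The middle of a flap's press pad lies 22 mm to +x of this point, about 1 mm above it. Three flaps are latched from below: firm, the pad gives only 1 to 2 mm at 10 to 20 N and springs back. One, any of the four, is unlatched, and nothing on top shows which. The long plain part of any flap cannot be pressed down. 
- flap_3 (a point): third flap from the left: the same point and axes. Pressed on the middle of its pad with 3 to 6 N, the unlatched flap rocks: the pad sinks (free depth 50 mm below it; 15 mm down there is about 0.6 rad of tilt) and the near edge of its long part rises, 36 mm at 0.6 rad. A stiff pin holds it at any angle after the finger leaves.
- flap_4 (a point): rightmost flap: the same point and axes. The rocked flap's raised long part can be pushed from beneath or from its near side, away from the robot (+x) and up, with 1 to 4 N (come in below its edge: pushed edge-on it jams), over to its stop 10 degrees past upright. It then stands 65 mm above the box, leaning slightly to +x; a finger pushing it there at 40 mm above the box ends just past the pin.
- loose_flap (a joint): tilt of the one unlatched flap (rad): 0 shut and flush, grows as its pad sinks and its near edge rises, 1.57 upright, 1.75 at its stop; it does not tell which of the four flaps this is
- specimen_4_mid (a point): red round specimen mount, 30 mm across, 19 mm high, standing in front of the box (robot side): centre of it, half-way up; loose bystander that must stay where it is
- specimen_5_mid (a point): black round specimen mount, 30 mm across, 20 mm high, standing off the left end of the box: centre of it, half-way up; loose bystander that must stay where it is
- beaker_mid (a point): clear glass beaker, 55 mm across, 70 mm high, standing behind the box: centre of it, half-way up; loose bystander that must stay where it is
- tape_roll_mid (a point): roll of white label tape, 48 mm long, 34 mm across, lying in front of the box (robot side): centre of it, half-way up; loose bystander that must stay where it is

How it is judged:
On the way:
1. the unlatched flap has rocked on its pin under a press on its pad (tilt over 0.2 rad) (value of joint loose_flap above 0.2 rad), for 0.2 s.
At the end, for the whole second after the job is handed in: the unlatched flap stands open at its stop (tilt over 1.6 rad of 1.75) and at rest, and the two specimens, the beaker and the tape roll are within 15 mm of where they stood (value of joint loose_flap above 1.6 rad and velocity of joint loose_flap between -0.05 and 0.05 rad/s and distance of each of specimen_4_mid, specimen_5_mid, beaker_mid, tape_roll_mid from where it was at the start of the episode below 0.015 m); the robot touches nothing.
It fails at once if a bystander (specimen, beaker or tape roll) is pushed or lifted more than 20 mm from its place (distance of any of specimen_4_mid, specimen_5_mid, beaker_mid, tape_roll_mid from where it was at the start of the episode above 0.02 m).
It fails at once if a flap or the box is forced: the fingers press on something with more than 60 N (contact force between the fingers and anything else above 60 N).
It also fails if it takes over 51 s, if anything falls off the work surface, if the arm or the gripper's body presses on something with over 40 N, if the wrist force passes 120 N, or if a joint passes its speed limit or range.

ROBOT

A 7-joint arm with a two-finger parallel gripper is mounted at the origin on a cart in front of the work surface, level with it; the furniture and walls round the work are solid. World frame = base frame: x ahead of the robot, y to its left, z up, the work surface at z = 0. Lengths are in m, angles in rad, forces in N, time in s.
With the tool pointing down it reaches from about 0.425 to 0.95 m from the base axis. Payload 4.7 kg.
Tool frame: the origin (TCP) lies midway between the tips of the shut fingers; the grasp point (between the pads) lies 19 mm behind it; z points along the fingers, y is the line along which they close (so a half turn about z gives the same grasp; the last joint's range is limited). The gripper opens to 87 mm and grips with 3 to 60 N. Pads are 19 mm wide; open, the fingers measure 117 mm over their backs; the gripper's body (75 mm by 190 mm) begins 51 mm behind the grasp point.
Start: joints at [1.294, 0.469, -0.049, 1.532, 0.024, 1.141, -0.082], TCP at [0.166, -0.654, 0.223] pointing down, gripper open.
Joint ranges: [-2.59, 2.59], [-0.33, 1.99], [-1.39, 1.29], [0.1, 2.45], [-1.04, 4.18], [0.21, 1.99], [-2.66, 2.66]. Speed limits (rad/s): [2.57, 2.57, 3.14, 3.14, 3.14, 3.14, 3.14].

INTERFACE

Orientations are given as a 3x3 rotation matrix whose columns are the frame's x, y, z axes.
In Python, from plant import monitor, grab_frame, workorder gives the robot as it stands.
- The arm moves only by the tool servo_tool, never from a script. Its argument "moves" is a list of rows, each a list of 7 numbers: the closure, from -1 (fully open) to 1 (shut), so that 0 is half open, then the shift along the tool's x, y, z in m, then the turn, a rotation vector about the tool's x, y, z in rad. A call has exactly 10 rows; each row shifts and turns the commanded pose from where the row before left it, along the tool's axes as they then stand; what a row does not reach is not made up. A row lasts 1/10 s, in which the tool goes at most 50 mm and 8.59 degrees, less where a joint would pass 70% of its speed; a pose out of reach is approached as far as the arm can. A call is refused whole if a number of a shift passes 0.05 or a number of a turn 0.15, either way. A call with a gripper value outside its range is refused whole. The fingers move at their own pace and stop on an object; the grip force is fixed at half the most. Time passes only in rows, so rows that do not move let the fingers close, or fill a call up. It gives the time, the measured TCP pose, the force, the opening and the grip force at its end, in the units of the state.
- monitor.get_state(): the state, without advancing time (a new reading comes with each control period).
- grab_frame(name): name is "scene" or "side" or "wrist"; returns a dict with "color" (384x512x3 uint8, red, green, blue), "mtx" (3x3 intrinsics, pixels), "cam_to_world" (4x4, takes a point from camera to world coordinates). Camera axes: x right, y up, looking along -z (the intrinsics and any distortion apply to the point x, -y, -z); pixel columns grow to the right and rows downward; lengths in m; the calibration is good to about 2 mm. A picture is of the moment at which its call begins. There is no depth.
- workorder.close_job(): hands the job in; it is judged then, once.
The state is a dict: "time": time; "qpos": joint angles; "joint_velocities": joint speeds; "joint_torque": joint torques, N m; "tcp_pos": TCP position; "tool_rot": TCP orientation; "wrist_force": force on the tool from outside, world axes, zero at the start; "torque": the same for the moment, N m; "finger_gap": finger opening in m; "grasp_force": force on a finger pad.
Only numpy, scipy, OpenCV 4.12 (cv2) and the standard library are available. Lean on these libraries where they do the work, as an engineer would, in place of code of your own. Each camera call takes 0.05 s, during which the arm holds its last target. There are 200 camera calls.

## Working session

There is one attempt and no reset: what is moved stays moved. The work goes in short steps, Python scripts to look and compute and a tool call to move; the robot and the scene stay as the last step left them, time stands still between calls to the robot, and variables do not carry over. Pictures are saved under pics/ and viewed, at most 10 in all, crops included, and the job is handed in when it is done.

Besides the shell and the picture viewer there is one more tool, called after "Request:" as a command line: name --pt "numbers of a row" for each row, then --argument value for the rest. servo_tool: Moves the arm, as the interface text tells. Its arguments: {"type":"object","properties":{"moves":{"type":"array"}},"required":["moves"]}

```bash
mkdir -p pics
python3 - <<'E'
from plant import monitor, grab_frame
import cv2, numpy as np, pickle
s=monitor.get_state(); print(s['time'],s['tcp_pos'],np.round(s['tool_rot'],3),s['finger_gap'])
d={}
for n in ['scene','side']:
    f=grab_frame(n); d[n]=f; cv2.imwrite(f'pics/{n}0.png',f['color'][...,::-1]); print(n,f['mtx'].tolist(),np.round(f['cam_to_world'],3).tolist(),[k for k in f])
pickle.dump(d,open('f0.pkl','wb'))
E
```

```text
0.0 [ 0.16540141 -0.65379512  0.22152061] [[ 0.969  0.245 -0.001]
 [ 0.245 -0.969  0.002]
 [-0.    -0.002 -1.   ]] 0.0867394016599529
scene [[417.9408574593628, 0.0, 256.4925456474639], [0.0, 417.9408574593628, 195.50487332209678], [0.0, 0.0, 1.0]] [[-0.881, 0.261, -0.396, 0.221], [-0.474, -0.496, 0.728, 0.717], [-0.006, 0.828, 0.56, 0.539], [0.0, 0.0, 0.0, 1.0]] ['color', 'mtx', 'cam_to_world']
side [[486.1644698404644, 0.0, 253.10077845735773], [0.0, 486.1644698404644, 189.48941101224423], [0.0, 0.0, 1.0]] [[0.921, 0.208, -0.329, 0.26], [-0.389, 0.441, -0.809, -0.701], [-0.023, 0.873, 0.487, 0.547], [0.0, 0.0, 0.0, 1.0]] ['color', 'mtx', 'cam_to_world']
```

View pics/scene0.png

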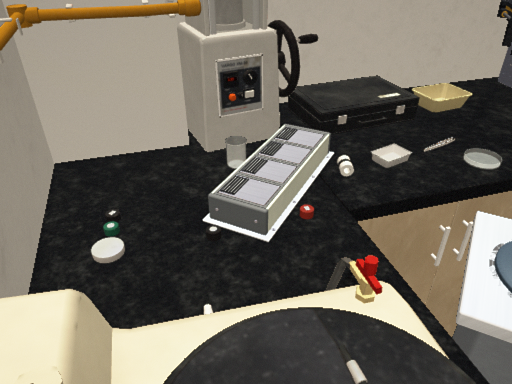

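View pics/side0.png

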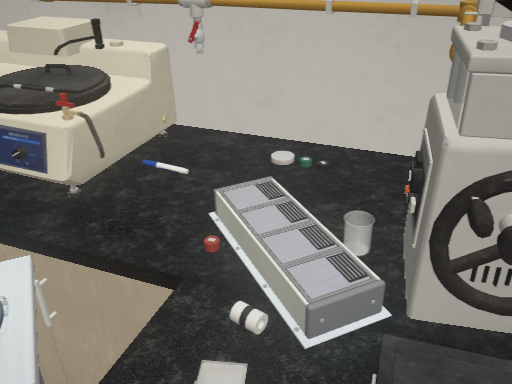

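```bash
cat > h.py <<'E'
import numpy as np, cv2
def ray(f,px):
    x,y=(np.array(px,float)-f['mtx'][:2,2])/f['mtx'][0,0]
    T=f['cam_to_world']; return T[:3,3],T[:3,:3]@np.array([x,-y,-1])
def plane(f,px,z):
    o,d=ray(f,px); return o+d*(z-o[2])/d[2]
def proj(f,p):
    T=f['cam_to_world']; c=T[:3,:3].T@(np.array(p)-T[:3,3]); return f['mtx'][:2,2]+f['mtx'][0,0]*np.array([c[0],-c[1]])/-c[2]
E
python3 - <<'E'
import pickle,cv2,numpy as np
from h import *
d=pickle.load(open('f0.pkl','rb'))
for n,q in {'side':[(215,190),(268,178),(380,283),(307,305)],'scene':[(212,194),(268,210),(330,131),(290,124)]}.items():
    print(n,[np.round(plane(d[n],p,.064)[:2],3).tolist() for p in q])
c=[(s['color'][y:y+h,x:x+w]) for s,(x,y,w,h) in [(d['side'],(200,165,200,180)),(d['scene'],(200,115,200,130))]]
cv2.imwrite('pics/side_c.png',cv2.resize(c[0][...,::-1],None,fx=3.3,fy=3.3,interpolation=2))
E
```

```text
side [[0.516, 0.132], [0.636, 0.134], [0.648, -0.246], [0.525, -0.243]]
scene [[0.639, 0.137], [0.513, 0.133], [0.529, -0.257], [0.64, -0.248]]
```

View pics/side_c.png

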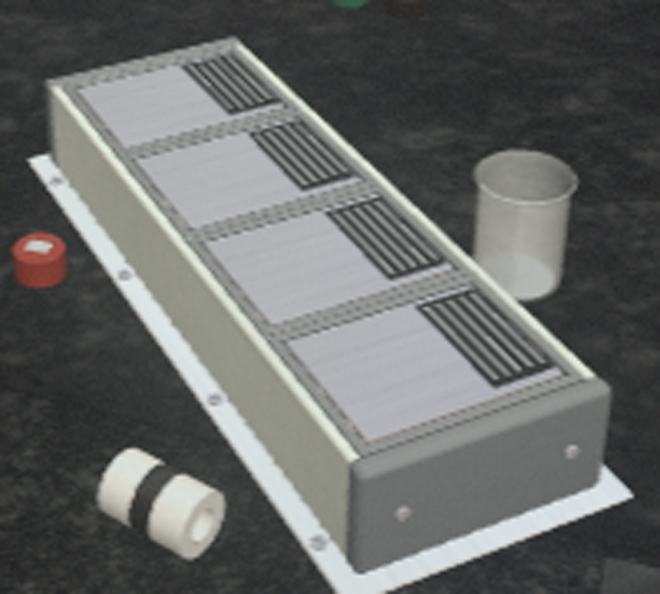

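Run:
```python
import pickle
from h import *
d=pickle.load(open('f0.pkl','rb')); s=d['side']
P=np.array([[(182,67),(223,52),(284,98),(236,114)],[(250,133),(295,119),(363,174),(306,189)],[(328,212),(378,197),(453,264),(395,280)],[(417,303),(470,289),(563,370),(497,387)]])/3.3+[200,165]
C=[]
for i,q in enumerate(P):
    w=np.array([plane(s,p,.065)[:2] for p in q]); C.append(w.mean(0)); print(i+1,np.round(w,3).tolist(),w.mean(0).round(4))
C=np.array(C); k=np.polyfit(C[:,1],C[:,0],1);print('yaw',-k[0],'spacing',np.linalg.norm(np.diff(C,axis=0),axis=1))
for z in (0.02,): print(np.round(plane(s,np.array((40,262))/3.3+[200,165],.01),3),np.round(plane(s,np.array((160,505))/3.3+[200,165],.017),3),np.round(plane(s,np.array((515,285))/3.3+[200,165],0),3))
from h import proj
sc=d['scene']; print([proj(sc,[*c,.065]).round(0).tolist() for c in C])
for c in C: # darkness-check in scene
  pass
```

```text
1 [[0.597, 0.114], [0.629, 0.121], [0.638, 0.052], [0.604, 0.047]] [0.6169 0.0832]
2 [[0.602, 0.023], [0.633, 0.026], [0.64, -0.043], [0.604, -0.044]] [ 0.6196 -0.0094]
3 [[0.605, -0.069], [0.636, -0.067], [0.64, -0.137], [0.607, -0.137]] [ 0.6218 -0.1026]
4 [[0.607, -0.158], [0.637, -0.159], [0.642, -0.23], [0.608, -0.228]] [ 0.6234 -0.1938]
yaw 0.023630685879241012 spacing [0.09256547 0.09326116 0.09121648]
[0.471 0.027 0.01 ] [ 0.457 -0.187  0.017] [ 0.712 -0.093  0.   ]
[[235.0, 184.0], [255.0, 164.0], [272.0, 147.0], [287.0, 133.0]]
```

Request:
servo_tool --pt "1 0 0 0 0 0 0.11" --pt "1 0 0 0 0 0 0.1135" --pt "1 0.029 -0.028 0 0 0 0" --pt "1 0.029 -0.028 0 0 0 0" --pt "1 0.029 -0.028 0 0 0 0" --pt "1 0.029 -0.028 0 0 0 0" --pt "1 0.029 -0.028 0 0 0 0" --pt "1 0.029 -0.028 0 0 0 0" --pt "1 0.029 -0.028 0 0 0 0" --pt "1 0.029 -0.028 0 0 0 0"

```text
time: 1.1
tcp_pos: [0.3928, -0.4233, 0.2223]
tool_rot: [[1.0, 0.024, -0.0], [0.024, -1.0, 0.0], [-0.0, -0.0, -1.0]]
wrist_force: [0.4, -0.4, 0.7]
finger_gap: 0.015
grasp_force: 0.0
```

Request:
servo_tool --pt "1 0.03 -0.028 0 0 0 0" --pt "1 0.03 -0.028 0 0 0 0" --pt "1 0.03 -0.028 0 0 0 0" --pt "1 0.03 -0.028 0 0 0 0" --pt "1 0.029 -0.028 0 0 0 0" --pt "1 0.029 -0.028 0.02 0 0 0" --pt "1 0.029 -0.028 0.03 0 0 0" --pt "1 0.029 -0.028 0.03 0 0 0" --pt "1 0 0 0.027 0 0 0" --pt "1 0 0 0 0 0 0"

```text
time: 2.1
tcp_pos: [0.6195, -0.1931, 0.111]
tool_rot: [[1.0, 0.027, -0.009], [0.027, -1.0, 0.003], [-0.009, -0.003, -1.0]]
wrist_force: [-0.5, -0.6, 0.0]
finger_gap: 0.0007
grasp_force: 0.0
```

Run:
```python
from plant import monitor, grab_frame
import cv2
f=grab_frame('side'); cv2.imwrite('pics/side1.png',cv2.resize(f['color'][130:350,180:420,::-1],None,fx=2.5,fy=2.5))
s=monitor.get_state();print(s['tcp_pos'],s['wrist_force'],s['finger_gap'])
```

```text
[ 0.62057791 -0.19518768  0.11361061] [0.36790532 0.88786535 0.87420555] 0.0005934270067823024
```

View pics/side1.png

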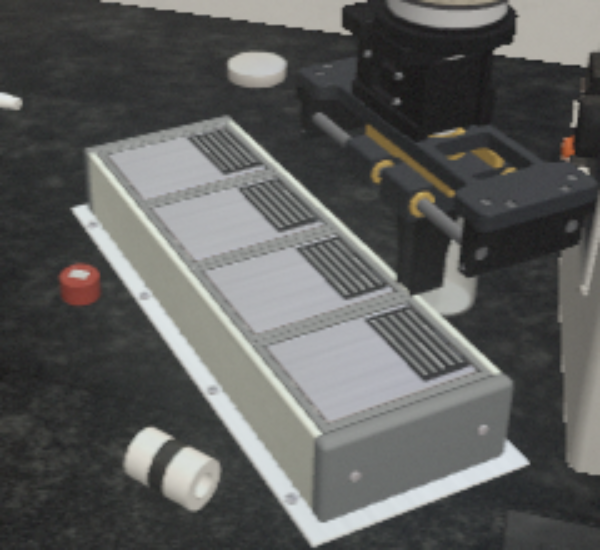

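Request:
servo_tool --pt "1 0.002 0 0.015 0 0 0" --pt "1 0 0 0.015 0 0 0" --pt "1 0 0 0.01 0 0 0" --pt "1 0 0 0.003 0 0 0" --pt "1 0 0 0.002 0 0 0" --pt "1 0 0 0.002 0 0 0" --pt "1 0 0 0.002 0 0 0" --pt "1 0 0 0.002 0 0 0" --pt "1 0 0 0 0 0 0" --pt "1 0 0 0 0 0 0"

```text
time: 3.15
tcp_pos: [0.6244, -0.1954, 0.065]
tool_rot: [[1.0, 0.024, 0.0], [0.024, -1.0, -0.0], [0.0, 0.0, -1.0]]
wrist_force: [-0.0, 0.1, 0.8]
finger_gap: 0.0003
grasp_force: 0.0
```

Request:
servo_tool --pt "1 0 0 0.001 0 0 0" --pt "1 0 0 0.001 0 0 0" --pt "1 0 0 0.001 0 0 0" --pt "1 0 0 0.001 0 0 0" --pt "1 0 0 0 0 0 0" --pt "1 0 0 0 0 0 0" --pt "1 0 0 0 0 0 0" --pt "1 0 0 0 0 0 0" --pt "1 0 0 0 0 0 0" --pt "1 0 0 0 0 0 0"

```text
time: 4.15
tcp_pos: [0.625, -0.1954, 0.0611]
tool_rot: [[1.0, 0.024, 0.001], [0.024, -1.0, -0.0], [0.001, 0.0, -1.0]]
wrist_force: [2.6, 0.8, 3.6]
finger_gap: 0.0005
grasp_force: 2.3
```

Request:
servo_tool --pt "1 0 0 0.001 0 0 0" --pt "1 0 0 0.001 0 0 0" --pt "1 0 0 0.001 0 0 0" --pt "1 0 0 0 0 0 0" --pt "1 0 0 0 0 0 0" --pt "1 0 0 0 0 0 0" --pt "1 0 0 0 0 0 0" --pt "1 0 0 0 0 0 0" --pt "1 0 0 0 0 0 0" --pt "1 0 0 0 0 0 0"

```text
time: 5.15
tcp_pos: [0.6244, -0.1953, 0.0579]
tool_rot: [[1.0, 0.024, 0.0], [0.024, -1.0, -0.0], [0.0, 0.0, -1.0]]
wrist_force: [4.7, -0.4, 2.0]
finger_gap: 0.0007
grasp_force: 2.1
```

Request:
servo_tool --pt "1 0 0 0.002 0 0 0" --pt "1 0 0 0.002 0 0 0" --pt "1 0 0 0.002 0 0 0" --pt "1 0 0 0.002 0 0 0" --pt "1 0 0 0.002 0 0 0" --pt "1 0 0 0.001 0 0 0" --pt "1 0 0 0.001 0 0 0" --pt "1 0 0 0 0 0 0" --pt "1 0 0 0 0 0 0" --pt "1 0 0 0 0 0 0"

```text
time: 6.15
tcp_pos: [0.6238, -0.1954, 0.0455]
tool_rot: [[1.0, 0.024, -0.001], [0.024, -1.0, 0.0], [-0.001, -0.0, -1.0]]
wrist_force: [0.7, -0.0, 0.7]
finger_gap: 0.0006
grasp_force: 0.5
```

Run:
```python
from plant import monitor, grab_frame
import cv2
f=grab_frame('side'); cv2.imwrite('pics/side2.png',cv2.resize(f['color'][130:350,180:420,::-1],None,fx=2.5,fy=2.5))
s=monitor.get_state();print(s['tcp_pos'],s['wrist_force'],s['finger_gap'])
```

```text
[ 0.62380319 -0.19534817  0.04551032] [0.66419342 0.17326505 0.66807333] 0.00033310047023129603
```

View pics/side2.png

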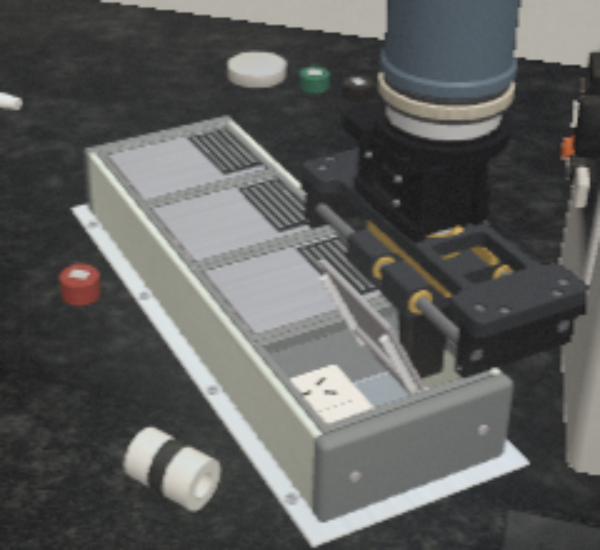

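Request:
servo_tool --pt "1 0 0 -0.02 0 0 0" --pt "1 0 0 -0.03 0 0 0" --pt "1 0 0 -0.04 0 0 0" --pt "1 0 0 -0.03 0 0 0" --pt "1 -0.01 0 0 0 0 0" --pt "1 -0.025 0 0 0 0 0" --pt "1 -0.03 0 0 0 0 0" --pt "1 -0.03 0 0 0 0 0" --pt "1 0 0 0 0 0 0" --pt "1 0 0 0 0 0 0"

```text
time: 7.2
tcp_pos: [0.5282, -0.1978, 0.1653]
tool_rot: [[1.0, 0.024, -0.001], [0.024, -1.0, 0.0], [-0.001, -0.0, -1.0]]
wrist_force: [0.7, 0.1, 0.2]
finger_gap: 0.0006
grasp_force: 0.0
```

Run:
```python
from plant import monitor, grab_frame
import cv2
f=grab_frame('side'); cv2.imwrite('pics/side3.png',cv2.resize(f['color'][130:350,180:420,::-1],None,fx=2.5,fy=2.5))
s=monitor.get_state();print(s['tcp_pos'],s['wrist_force'],s['finger_gap'])
```

```text
[ 0.52923267 -0.1976049   0.16547667] [ 0.51307816 -0.5351092   0.88466105] -8.485118510402438e-05
```

View pics/side3.png

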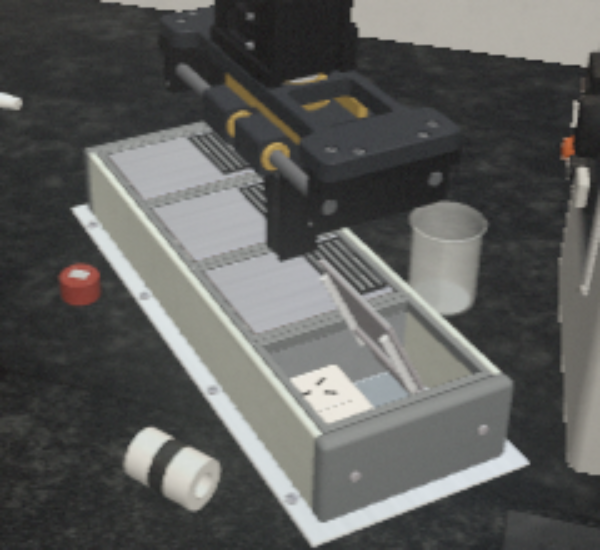

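Request:
servo_tool --pt "1 0 0 0.02 0 0 0" --pt "1 0 0 0.03 0 0 0" --pt "1 0 0 0.02 0 0 0" --pt "1 0 0 0.01 0 0 0" --pt "1 0.01 0 0 0 0 0" --pt "1 0.01 0 0 0 0 0" --pt "1 0.01 0 0 0 0 0" --pt "1 0.008 0 0 0 0 0" --pt "1 0.004 0 0 0 0 0" --pt "1 0 0 0 0 0 0"

```text
time: 8.25
tcp_pos: [0.5723, -0.1966, 0.0862]
tool_rot: [[1.0, 0.025, 0.001], [0.025, -1.0, -0.0], [0.001, 0.0, -1.0]]
wrist_force: [-0.1, -0.0, 0.1]
finger_gap: 0.0005
grasp_force: 0.0
```

Request:
servo_tool --pt "1 0.003 0 0 0 0 0" --pt "1 0.003 0 0 0 0 0" --pt "1 0.003 0 0 0 0 0" --pt "1 0.003 0 0 0 0 0" --pt "1 0.003 0 0 0 0 0" --pt "1 0.002 0 0 0 0 0" --pt "1 0 0 0 0 0 0" --pt "1 0 0 0 0 0 0" --pt "1 0 0 0 0 0 0" --pt "1 0 0 0 0 0 0"

```text
time: 9.25
tcp_pos: [0.5883, -0.1963, 0.0859]
tool_rot: [[1.0, 0.024, 0.0], [0.024, -1.0, -0.0], [0.0, 0.0, -1.0]]
wrist_force: [-0.3, -1.2, -1.0]
finger_gap: 0.0007
grasp_force: 0.0
```

Request:
servo_tool --pt "1 0.002 0 -0.005 0 0 0" --pt "1 0.002 0 -0.005 0 0 0" --pt "1 0.002 0 -0.005 0 0 0" --pt "1 0.002 0 0 0 0 0" --pt "1 0.002 0 0 0 0 0" --pt "1 0.002 0 0 0 0 0" --pt "1 0.002 0 0 0 0 0" --pt "1 0 0 0 0 0 0" --pt "1 0 0 0 0 0 0" --pt "1 0 0 0 0 0 0"

```text
time: 10.25
tcp_pos: [0.5985, -0.1962, 0.1013]
tool_rot: [[1.0, 0.023, -0.009], [0.023, -1.0, 0.0], [-0.009, -0.0, -1.0]]
wrist_force: [-10.9, 0.1, 11.1]
finger_gap: 0.0006
grasp_force: 6.7
```

Run:
```python
from plant import monitor, grab_frame
import cv2
f=grab_frame('side'); cv2.imwrite('pics/side4.png',cv2.resize(f['color'][180:340,260:420,::-1],None,fx=3.6,fy=3.6))
s=monitor.get_state();print(s['tcp_pos'],s['wrist_force'],s['torque'])
```

```text
[ 0.59846089 -0.19621993  0.10131946] [-11.22529075   1.3060055   11.89820769] [ 0.21280251  2.59215226 -0.02249849]
```

View pics/side4.png

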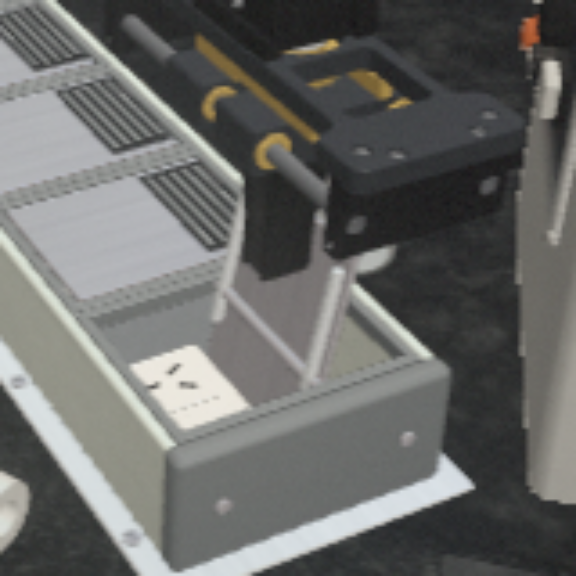

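Request:
servo_tool --pt "1 -0.003 0 0 0 0 0" --pt "1 -0.01 0 0 0 0 0" --pt "1 -0.02 0 0 0 0 0" --pt "1 -0.03 0 0 0 0 0" --pt "1 -0.03 0 -0.02 0 0 0" --pt "1 -0.02 0 -0.03 0 0 0" --pt "1 0 0 -0.04 0 0 0" --pt "1 0 0 -0.03 0 0 0" --pt "1 0 0 0 0 0 0" --pt "1 0 0 0 0 0 0"

```text
time: 11.3
tcp_pos: [0.4896, -0.1987, 0.2213]
tool_rot: [[1.0, 0.024, 0.002], [0.024, -1.0, -0.001], [0.002, 0.001, -1.0]]
wrist_force: [-0.8, 0.2, -0.7]
finger_gap: 0.0005
grasp_force: 0.0
```

Run:
```python
from plant import monitor, grab_frame
import cv2,pickle
f=grab_frame('side'); pickle.dump(f,open('f5.pkl','wb')); cv2.imwrite('pics/side5.png',cv2.resize(f['color'][180:340,200:420,::-1],None,fx=3.6,fy=3.6))
s=monitor.get_state();print(s['tcp_pos'],s['wrist_force'])
```

```text
[ 0.48886577 -0.1984848   0.22013607] [ 0.00154184 -0.27049365 -0.58029683]
```

View pics/side5.png

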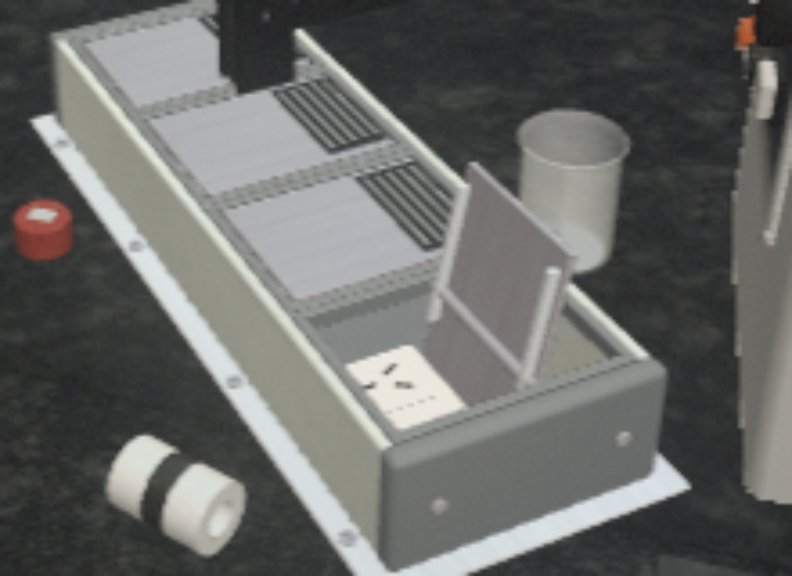

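Run:
```python
import pickle
from h import *
f=pickle.load(open('f5.pkl','rb'))
for px,y in [((472,164),-.156),((576,264),-.233)]:
    o,d=ray(f,np.array(px)/3.6+[200,180]); p=o+d*(y-o[1])/d[1]
    print(p.round(4), 'tilt', np.pi/2+np.arctan2(p[0]-.6015,p[2]-.060))
for t in (1.5,1.6,1.75):
  q=lambda y:[.6015-.065*np.cos(t),y,.06+.065*np.sin(t)]
  print(t,[((proj(f,q(y))-[200,180])*3.6).round(0) for y in (-.156,-.233)])
```

```text
[ 0.6134 -0.156   0.1226] tilt 1.7588762226504948
[ 0.6157 -0.233   0.1199] tilt 1.803995981415866
1.5 [array([439., 168.]), array([537., 266.])]
1.6 [array([452., 165.]), array([551., 262.])]
1.75 [array([472., 161.]), array([571., 258.])]
```

Side view after letting go: flap 4's top corners at crop pixels (473,165) and (575,262) give a tilt of about 1.76 to 1.80 rad, so it's at the stop. The specimen, tape roll and beaker in view haven't moved and the arm is clear.

```bash
python3 -c "
from plant import workorder
print(workorder.close_job())"
```

```text
the job is handed in; nothing more can be done
None
```

Flap 4 (rightmost) was the unlatched one; I rocked it, pushed it over to its stop (about 1.75 rad measured) and let go. The red specimen, beaker and tape roll showed no movement; I didn't re-check the black specimen, but the arm never worked near it. The job is handed in, and no verdict was shown.

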